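Set out the wash supplies on the laundry-room counter

ROBOT

A 6-joint arm with a two-finger parallel gripper is mounted at the origin on the work surface. World frame = base frame: x ahead of the robot, y to its left, z up, the work surface at z = 0. Lengths are in m, angles in rad, forces in N, time in s.
With the tool pointing down it reaches from about 0.3 to 0.775 m from the base axis. Payload 14.6 kg.
Tool frame: the origin (TCP) lies at the very end of the fingers, on their centre line; the grasp point (between the pads) lies 19 mm behind it; z points along the fingers, y is the line along which they close (so a half turn about z gives the same grasp; the last joint's range is limited). The gripper opens to 94 mm and grips with 3 to 60 N. Pads are 16 mm wide; open, the fingers measure 119 mm over their backs; the gripper's body (75 mm by 177 mm) begins 78 mm behind the grasp point.
Start: joints at [1.037, 0.3, 1.521, -0, 1.321, -0.067], TCP at [0.248, 0.491, 0.205] pointing down, gripper open.
Joint ranges: [-3.03, 3.03], [-0.79, 2.21], [0.23, 2.52], [-1.04, 4.18], [0, 3.07], [-2.55, 2.55]. Speed limits (rad/s): [2.22, 2.22, 2.57, 3.14, 3.14, 3.14].

INTERFACE

Orientations are given as [roll, pitch, yaw] about the fixed x, y, z axes, in that order (R = Rz(yaw) Ry(pitch) Rx(roll)).
In Python, from station import status, vision, order, silhouettes gives the robot as it stands. The module is installed in compiled form; this text tells all that it offers.
- The arm moves only by the shell command python3 -m pendant 'ROWS' [FORCE]. ROWS is JSON, one flat list of numbers, 7 for each row, row after row: the shift along the tool's x, y, z in units of 500 mm (1.0 is 500 mm), then the turn, a rotation vector about the tool's x, y, z in units of 90 degrees (1.0 is 90 degrees), then the opening, from -1 (shut) to 1 (fully open). A call has 1 to 12 rows; each row is the pose to reach, as a shift and turn from the pose commanded when the call began, along the tool's axes at that moment; what a row does not reach only later rows make up. A row lasts 1/10 s, in which the tool goes at most 50 mm and 8.59 degrees, less where a joint would pass 70% of its speed; a pose out of reach is approached as far as the arm can. A call with a number of a shift or a turn outside -1 to 1 is refused whole. A call with a gripper value outside its range is refused whole. The fingers move at their own pace and stop on an object; FORCE is the grip in N (left out, the last holds). Time passes only in rows, so rows that repeat a pose let the fingers close. It gives the time, the measured TCP pose, the force, the opening and the grip force at its end, in the units of the state.
- status.get_obs(): the state, without advancing time (a new reading comes with each control period).
- vision.camera(name): name is "scene" or "side" or "wrist"; returns a dict with "pixels" (384x512x3 uint8, red, green, blue), "K" (3x3 intrinsics, pixels), "k1" (the pictures are not rectified: a ray, as slopes to the right and down, at radius r is drawn at 1 + k1 r^2 times it, then the intrinsics apply), "R" (3x3) and "t" (3): a world point X has camera coordinates R X + t. Camera axes: x right, y down, z forward; pixel columns grow to the right and rows downward; lengths in m; the calibration is good to about 2 mm. A picture is of the moment at which its call begins. There is no depth.
- order.hand_in(): hands the job in; it is judged then, once.
Trained networks look in a picture, given as the dict that the camera call returned (one of the last four; its "shot" number tells which), for a name from the list of things; names that differ only in an ending like _2 or _b are one class to them, and where a whole thing is asked for, a point or a joint stands for the part that bears it (a point fixed in the world has none). Each returns a list of dicts, best first, with "score" (0 to 1); they miss things now and then, are a little off and sometimes report something else, mostly with a low value. They report only what shows in the picture. A call takes as long as a camera call. They do not tell look-alikes from the thing itself.
- silhouettes(target, picture): "region" (384x512 bool, what is visible of it) and "extent" ([left, top, right, bottom] in pixels, round what is visible of it).
The state is a dict: "time_s": time; "qpos": joint angles; "joint_vel": joint speeds; "tau": joint torques, N m; "ee_pos": TCP position; "eef_rot": TCP orientation; "force": force on the tool from outside, world axes, zero at the start; "moment": the same for the moment, N m; "grip_width": finger opening in m; "grip_force": force on a finger pad.
Only numpy, scipy, OpenCV 4.12 (cv2) and the standard library are available. Lean on these libraries where they do the work, as an engineer would, in place of code of your own. Each camera call takes 0.05 s, during which the arm holds its last target. There are 200 camera calls.

TASK

Set out the wash supplies on the metal tray, each standing upright and centred on one of its three dark round pads: the blue detergent bottle on the end pad beside the grey card reader, the green softener bottle on the opposite end pad, and the white tub with the red lid on the middle pad between them. Then stand the orange dosing cup, mouth up, in the centre of the tub's lid. Leave the black mug and the amber spray bottle where they are, and let go of everything.

Things in the scene. Friction and masses are not known exactly. Their poses are not given: they have to be found in the camera images.
- detergent: Loose blue bottle with a white paper label and a white cap, 0.3 to 0.6 kg. Body 50 mm (x) by 70 mm (y) and 105 mm tall, total height 150 mm. The white cap is 32 mm across, from 120 to 150 mm above the underside; the neck below it is 28 mm across from 115 to 120 mm and flares to the body at 105 mm. Can be gripped by the cap from above. Origin: centre of the underside; z up.
- softener: Loose green round bottle with a paper label band and a yellow cap, 0.25 to 0.5 kg. Body 62 mm across and 105 mm tall, total height 150 mm. The yellow cap is 32 mm across, from 120 to 150 mm above the underside; the neck below it is 28 mm across from 115 to 120 mm and flares to the body at 105 mm. Can be gripped by the cap from above. Origin: centre of the underside; z up.
- tub: Loose white round tub of washing tablets with a flat red lid and a red band, 0.17 to 0.35 kg. Body 62 mm across, lid 64 mm across and 14 mm thick at the top; total height 80 mm. Closed and rigid. Origin: centre of the underside; z up, lid top at z = 80 mm.
- cup: Loose orange plastic dosing cup without a handle, open at the top, 50 mm tall, 42 mm across at the foot, 50 mm across at the rim, walls 3 mm, 30 g, rigid; it starts standing mouth up. Origin: centre of the underside; z up towards the mouth.
- tray: Fixed shallow aluminium tray, 130 mm (x) by 330 mm (y), floor 4 mm and rim 8 mm above the counter, rim 5 mm thick. Three flat dark round pads, 84 mm across, lie level with its floor in a row along its y axis, centred at x = 0 and y = -105, 0 and +105 mm. Turned by up to 0.22 rad each time. Origin: centre of its underside; z up.
- card_reader: Fixed grey payment card reader with a black top with a green stripe, 70 mm by 80 mm and 100 mm tall, standing on the counter just off one end of the tray (about 225 mm from the tray's centre along the tray's y axis, on either the +y or the -y side). Origin: centre of its underside.
- sheet_box: Fixed cardboard box of dryer sheets with an orange band and a white slot on top, 70 mm by 80 mm and 90 mm tall, standing just off the other end of the tray. Origin: centre of its underside. Not to be handled.
- mug: Loose black mug, 72 mm across and 85 mm tall, its handle towards the robot. It stands in the same row as the four supplies. Origin: centre of the underside. A bystander: leave it alone.
- spray: Loose amber spray bottle with a black trigger head, 60 mm across and 165 mm tall, standing beyond the tray. Origin: centre of the underside. A bystander: leave it alone.
Things that resemble listed ones, but are neither listed nor needed, are in the scene too. There is more than one size of the tub; the one meant has the size given above.

How it is judged:
At the end, for the whole second after the job is handed in: Detergent (card reader end), softener (other end) and tub (middle) stand on the tray within 15 mm of their pad centres along both tray axes; the cup stands mouth up on the tub's lid within 12 mm of its centre; all upright within 0.12 rad, released and at rest (x of tub in the frame of tray between -0.015 and 0.015 m and y of tub in the frame of tray between -0.015 and 0.015 m and z of tub in the frame of tray between -0.002 and 0.01 m and angle between each of tub, cup's own z axis and vertical below 0.12 rad and horizontal distance between cup and tub below 0.012 m and z of cup in the frame of tub between 0.074 and 0.086 m and ((y of card_reader in the frame of tray above 0 m and x of detergent in the frame of tray between -0.015 and 0.015 m and y of detergent in the frame of tray between 0.09 and 0.12 m and z of detergent in the frame of tray between -0.002 and 0.01 m and angle between each of detergent, softener's own z axis and vertical below 0.12 rad and x of softener in the frame of tray between -0.015 and 0.015 m and y of softener in the frame of tray between -0.12 and -0.09 m and z of softener in the frame of tray between -0.002 and 0.01 m) or (y of card_reader in the frame of tray below 0 m and x of detergent in the frame of tray between -0.015 and 0.015 m and y of detergent in the frame of tray between -0.12 and -0.09 m and z of detergent in the frame of tray between -0.002 and 0.01 m and angle between each of detergent, softener's own z axis and vertical below 0.12 rad and x of softener in the frame of tray between -0.015 and 0.015 m and y of softener in the frame of tray between 0.09 and 0.12 m and z of softener in the frame of tray between -0.002 and 0.01 m)) and linear speed of each of detergent, softener, tub, cup below 0.02 m/s and angular speed of each of detergent, softener, tub, cup below 0.2 rad/s); the robot touches nothing.
It fails at once if the mug was moved by more than 30 mm or tipped (distance of mug from where it was at the start of the episode above 0.03 m or angle between mug's own z axis and vertical above 0.4 rad).
It fails at once if the spray bottle was moved by more than 30 mm or tipped (distance of spray from where it was at the start of the episode above 0.03 m or angle between spray's own z axis and vertical above 0.4 rad).
It also fails if it takes over 115 s, if anything falls off the work surface, if the arm or the gripper's body presses on something with over 40 N, if the wrist force passes 120 N, or if a joint passes its speed limit or range.

## Working session

There is one attempt and no reset: what is moved stays moved. The work goes in short steps, Python scripts to look and compute and a shell command to move; the robot and the scene stay as the last step left them, time stands still between calls to the robot, and variables do not carry over. Pictures are saved under pics/ and viewed, at most 14 in all, crops included, and the job is handed in when it is done.

```bash
mkdir -p pics
python3 - <<'E'
from station import status, vision
import cv2
print(status.get_obs())
for n in ("scene","side"):
    p=vision.camera(n); cv2.imwrite(f"pics/{n}0.png",cv2.resize(p["pixels"][:,:,::-1],(800,600),interpolation=cv2.INTER_CUBIC))
    print(n,p["K"],p["k1"],p["R"],p["t"])
E
```

```text
{'time_s': 0.0, 'qpos': array([ 1.03742177e+00,  3.00465845e-01,  1.52163905e+00, -8.47470081e-06,
        1.32068629e+00, -6.66138300e-02]), 'joint_vel': array([-0.00056451,  0.00022626,  0.00108678, -0.00012756,  0.00036245,
        0.00083614]), 'tau': array([-7.84472359e-04, -5.31798577e+01, -3.52748358e+01,  7.08164927e-02,
        2.42700346e-02, -8.12656140e-05]), 'ee_pos': array([0.24736446, 0.49091608, 0.20486469]), 'eef_rot': array([-3.14039624e+00, -7.15890146e-05,  2.67483399e+00]), 'force': array([0.51728961, 0.33529855, 0.7705546 ]), 'moment': array([-0.02116265, -0.05219344, -0.00538327]), 'grip_force': 0.0, 'grip_width': 0.0939955402043769}
scene [[478.04542126   0.         257.04930502]
 [  0.         478.04542126 178.1089261 ]
 [  0.           0.           1.        ]] -0.12321262309472025 [[-0.76082108  0.64886987 -0.01091699]
 [ 0.48261539  0.55447574 -0.67796684]
 [-0.43385905 -0.52108017 -0.73501141]] [ 0.47881461 -0.27008318  1.60645926]
side [[423.96605249   0.         258.71780972]
 [  0.         423.96605249 189.93708584]
 [  0.           0.           1.        ]] -0.09768087849761801 [[ 0.75196042 -0.65897741 -0.01744432]
 [-0.35727484 -0.38516257 -0.85088453]
 [ 0.55399479  0.6460639  -0.52506305]] [-0.45151664  0.25428011  0.62717846]
```

View pics/scene0.png

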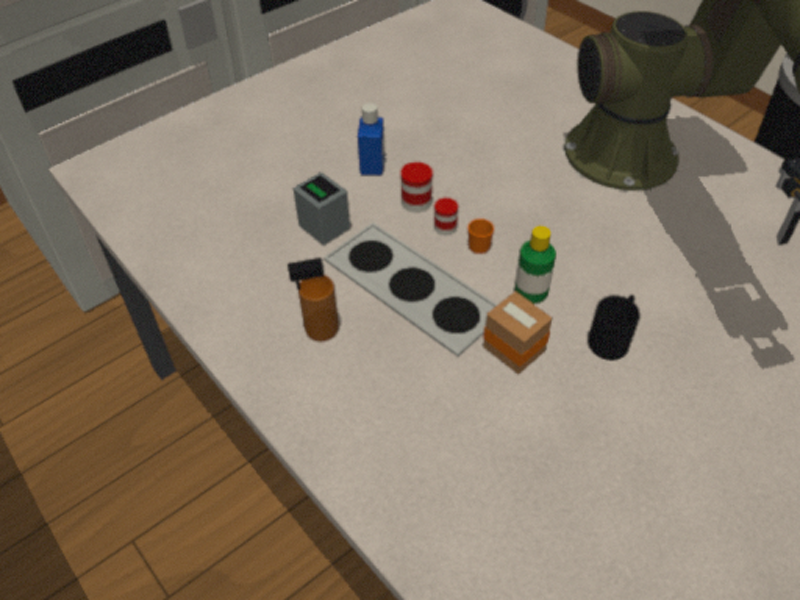

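View pics/side0.png

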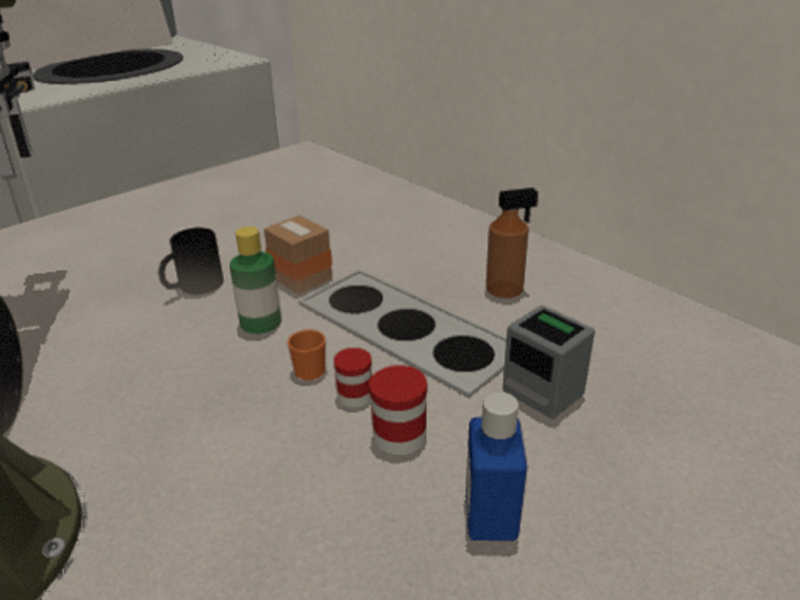

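The scene view (800×600) shows:
- Detergent at (371,140), softener at (536,265) and cup at (480,236).
- Large red-lidded tub at (417,186), and a small look-alike at (446,215).
- Reader at (322,208), sheet box at (517,332), mug at (613,327) and spray at (319,305).
- Pads at (371,256), (411,284) and (457,314).

The side view shows the same layout. The only ambiguous item is the tub, large or small, which I'll check by size.

```bash
cat > h.py <<'E'
import numpy as np, cv2
from scipy.optimize import least_squares
from station import status, vision, silhouettes
def proj(p,X):
    c=np.atleast_2d(X)@p["R"].T+p["t"]; s=c[:,:2]/c[:,2:]
    s=s*(1+p["k1"]*(s**2).sum(1,keepdims=True))
    return s@p["K"][:2,:2].T+p["K"][:2,2]
def ray(p,uv,z):
    d=np.array([p["k1"],0,0,0,0]) if 0 else np.array([p["k1"],0.,0.,0.,0.])
    s=cv2.undistortPoints(np.array([[uv]],float),p["K"],d)[0,0]
    o=-p["R"].T@p["t"]; v=p["R"].T@np.array([s[0],s[1],1]); return o+v*(z-o[2])/v[2]
A=np.linspace(0,2*np.pi,72,endpoint=False)
def rings(*rz): return np.vstack([np.c_[r*np.cos(A),r*np.sin(A),0*A+z] for r,z in rz])
def boxp(a,b,z): return np.array([[x*a/2,y*b/2,z] for x in(-1,1) for y in(-1,1)])
SH=dict(softener=rings((.031,0),(.031,.105),(.016,.12),(.016,.15)),tub=rings((.031,0),(.032,.066),(.032,.08)),
 cup=rings((.021,0),(.025,.05)),mug=rings((.036,0),(.036,.085)))
def ext(p,X):
    q=proj(p,X); return np.r_[q.min(0),q.max(0)]
def fit(name,obs,x0,z=0.,free=False):
    """obs: [(pic,extent)] ; fits x,y (and scale)"""
    def f(v): return np.concatenate([ext(p,SH[name]*(v[2] if free else 1)+[v[0],v[1],z])-(np.array(e)+.0) for p,e in obs])
    r=least_squares(f,[*x0,1.] if free else x0,loss="soft_l1"); return r.x,np.abs(r.fun).round(1)
def blobs(p,lo,hi,minA=15):
    m=cv2.inRange(cv2.cvtColor(p["pixels"],cv2.COLOR_RGB2HSV),lo,hi)
    n,_,st,c=cv2.connectedComponentsWithStats(m); return [(c[i].round(1),st[i]) for i in range(1,n) if st[i][4]>=minA]
def sil(n,p): return [(d["score"],np.array(d["extent"],float)) for d in silhouettes(n,p)]
E
python3 - <<'E'
from h import *
P={n:vision.camera(n) for n in("scene","side")}
for n in("tub","cup","softener","detergent","mug","spray","card_reader","tray","sheet_box"):
    for c in P:
        for s,e in sil(n,P[c]):
            if s>.25: print(n,c,round(s,2),e, ray(P[c],[(e[0]+e[2])/2,e[3]],0).round(3))
for c in P:
    b=blobs(P[c],(0,0,0),(180,255,45)); print(c,[(list(x),list(s[2:])) for x,s in b if s[4]>150])
    for x,s in b:
        if s[4]>150: print(x,ray(P[c],x,.004).round(4))
E
```

```text
tub scene 0.94 [256.2 107.4 276.7 134.3] [ 0.457 -0.157  0.   ]
tub scene 0.56 [275.9 125.9 294.6 154.4] [ 0.473 -0.053  0.   ]
tub side 0.96 [212.9 222.1 240.8 256.7] [ 0.443 -0.086  0.   ]
tub side 0.91 [236.1 232.6 272.5 292.4] [ 0.42  -0.194  0.   ]
cup scene 0.86 [300.3 139.6 314.6 164.7] [0.454 0.021 0.   ]
cup side 0.88 [182.5 204.5 208.9 244. ] [ 0.42  -0.013  0.   ]
softener scene 0.69 [327.9 146.3 353.9 195.3] [0.467 0.167 0.   ]
softener side 0.68 [146.7 143.7 179.5 211.8] [0.43  0.133 0.   ]
detergent scene 0.95 [230.6  67.1 249.1 113.1] [ 0.454 -0.292  0.   ]
detergent side 0.91 [295.  252.  339.4 347.4] [ 0.415 -0.346  0.   ]
mug scene 0.73 [376.6 189.8 410.2 231.8] [0.455 0.343 0.   ]
mug side 0.93 [100.1 144.6 147.1 188.8] [0.408 0.289 0.   ]
mug side 0.6 [144.6 143.  179.7 213.6] [0.425 0.128 0.   ]
spray scene 0.84 [184.3 165.1 220.4 218.9] [ 0.805 -0.018  0.   ]
spray scene 0.56 [378.7 188.7 409.3 231.2] [0.452 0.343 0.   ]
spray scene 0.39 [187.1 108.2 227.7 151.5] [ 0.642 -0.216  0.   ]
spray side 0.94 [311.4 117.4 340.2 191.3] [ 0.764 -0.057  0.   ]
card_reader 
[... 2836 characters left out ...]
2(29), np.int32(30), np.int32(473)]), ([np.float64(16.4), np.float64(303.0)], [np.int32(41), np.int32(40), np.int32(257)]), ([np.float64(16.3), np.float64(346.4)], [np.int32(52), np.int32(87), np.int32(1976)])]
[69.1 40.9] [0.9474 2.204  0.004 ]
[ 8.6 52.3] [0.5826 2.2249 0.004 ]
[11.9 86.4] [0.4202 1.4499 0.004 ]
[331.7 127.7] [1.06   0.1761 0.004 ]
[124.3 160. ] [0.4768 0.4246 0.004 ]
[229.2 190.8] [0.5916 0.0972 0.004 ]
[  5.4 233.8] [0.1253 0.2889 0.004 ]
[259.8 207.5] [ 0.5984 -0.0062  0.004 ]
[351.8 209.8] [ 0.7425 -0.1521  0.004 ]
[296.5 226. ] [ 0.6092 -0.1108  0.004 ]
[339.9 229.4] [ 0.667  -0.1805  0.004 ]
[ 16.4 303. ] [0.087  0.0572 0.004 ]
[ 16.3 346.4] [ 0.0592 -0.0407  0.004 ]
```

Run:
```python
from h import *
P={n:vision.camera(n) for n in("scene","side")}
L=[P["scene"],P["side"]]
cols=dict(red=((0,170,90),(4,255,255)),orange=((5,150,90),(15,255,255)),yellow=((22,150,100),(32,255,255)),green=((55,120,40),(80,255,255)),blue=((105,150,60),(125,255,255)))
for k,(lo,hi) in cols.items():
    for c in P: print(k,c,[(x.tolist(),s.tolist()) for x,s in blobs(P[c],lo,hi,40)])
big=[[256.2,107.4,276.7,134.3],[236.1,232.6,272.5,292.4]]; small=[None,[212.9,222.1,240.8,256.7]]
print("big",fit("tub",list(zip(L,big)),[.44,-.17],free=True))
print("small",fit("tub",[(L[1],small[1])],[.45,-.08],free=True))
for n,x0 in(("cup",[.44,.01]),("softener",[.45,.15]),("mug",[.43,.3])):
    print(n,fit(n,[(p,sil(n,p)[0][1]) for p in L],x0))
a=L[0]["pixels"][95:170,220:330]; b=L[1]["pixels"][190:310,170:300]
cv2.imwrite("pics/crop.png",np.hstack([cv2.resize(a,(400,400)),cv2.resize(b,(400,400))])[:,:,::-1])
```

```text
red scene [([266.1, 111.0], [257, 104, 19, 15, 237]), ([266.2, 126.6], [258, 123, 17, 8, 86]), ([285.2, 132.1], [279, 127, 14, 11, 122]), ([284.4, 143.5], [279, 141, 12, 6, 41])]
red side [([225.1, 230.8], [214, 223, 23, 17, 292]), ([254.4, 247.1], [236, 235, 37, 28, 744]), ([225.6, 249.7], [219, 246, 14, 8, 78]), ([254.4, 275.8], [244, 269, 22, 14, 192])]
orange scene [([306.9, 150.2], [300, 140, 16, 22, 289]), ([201.9, 188.0], [192, 177, 21, 26, 362]), ([328.7, 222.3], [310, 209, 41, 26, 383])]
orange side [([325.6, 144.3], [314, 136, 24, 16, 243]), ([193.4, 169.4], [171, 159, 41, 21, 397]), ([196.7, 226.3], [185, 212, 23, 31, 602])]
yellow scene [([345.6, 152.0], [340, 145, 12, 16, 155])]
yellow side [([158.3, 154.3], [152, 146, 14, 17, 185])]
green scene [([202.2, 121.3], [196, 117, 13, 9, 57]), ([343.3, 166.0], [333, 155, 22, 21, 321]), ([341.2, 189.4], [330, 184, 20, 10, 55])]
green side [([163.0, 166.3], [148, 162, 27, 9, 130]), ([355.3, 206.4], [344, 200, 24, 13, 119])]
blue scene [([236.9, 94.0], [230, 76, 15, 35, 442])]
blue side [([317.0, 310.1], [300, 268, 37, 78, 2233])]
big (array([ 0.44354721, -0.17042534,  0.98720438]), array([0.3, 3.2, 0.6, 2.6, 0.1, 1.3, 0.6, 0.9]))
small (array([ 0.45631658, -0.07223507,  0.68331108]), array([1.8, 0.7, 2.2, 0.7]))
cup (array([0.43927125, 0.00703156]), array([0.3, 2.7, 0.5, 0.9, 1.9, 1.8, 1.4, 1. ]))
softener (array([0.44948755, 0.14884989]), array([0.6, 1.8, 1.6, 4. , 0.4, 0.6, 1. , 0.1]))
mug (array([0.43641268, 0.31324123]), array([0.3, 1.5, 0.4, 1.6, 7.8, 1.1, 2.7, 3. ]))
```

View pics/crop.png

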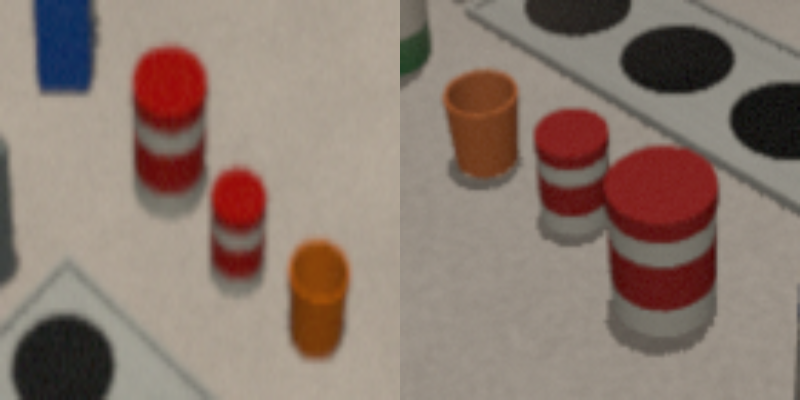

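The crop shows both tubs: the large one at (170,130) left and (660,240) right, and the small one at (238,220) left and (572,175) right. The large one fits at scale 0.99, so it is the 62 mm tub, and the other is the look-alike.

```bash
cat >> h.py <<'E'
from scipy.spatial.transform import Rotation as Ro
def plan(xyz,yaw=None):
    o=status.get_obs(); R=Ro.from_euler("xyz",o["eef_rot"]); T=R if yaw is None else Ro.from_euler("xyz",[np.pi,0,yaw])
    print("from",o["ee_pos"].round(4),o["eef_rot"].round(3),"shift",(R.inv().apply(np.array(xyz)-o["ee_pos"])/.5).round(4),"turn",((R.inv()*T).as_rotvec()/(np.pi/2)).round(4))
E
python3 -c "
from h import *
plan([.4435,-.17,.22],1.67)"
```

```text
from [0.2475 0.4912 0.2054] [ 3.142 -0.     2.675] shift [-0.9451 -1.0045 -0.0291] turn [ 0.     -0.      0.6397]
```

```bash
python3 -m pendant '[-0.92,-0.98,-0.03,0,0,0.64,1,-0.92,-0.98,-0.03,0,0,0.64,1,-0.92,-0.98,-0.03,0,0,0.64,1,-0.92,-0.98,-0.03,0,0,0.64,1,-0.92,-0.98,-0.03,0,0,0.64,1,-0.92,-0.98,-0.03,0,0,0.64,1,-0.92,-0.98,-0.03,0,0,0.64,1,-0.92,-0.98,-0.03,0,0,0.64,1,-0.92,-0.98,-0.03,0,0,0.64,1,-0.92,-0.98,-0.03,0,0,0.64,1,-0.92,-0.98,-0.03,0,0,0.64,1,-0.92,-0.98,-0.03,0,0,0.64,1]'
python3 -c "
from h import *
plan([.4435,-.17,.22],1.67)"
```

```text
time_s: 2.7
ee_pos: [0.4175, -0.0864, 0.2192]
eef_rot: [3.141, 0.0, 1.669]
force: [0.4, 0.7, 0.5]
grip_width: 0.0939
grip_force: 0.0
from [ 0.4175 -0.0864  0.2192] [3.141 0.    1.669] shift [-0.1715  0.0354 -0.0015] turn [ 0.0005  0.0002 -0.0005]
```

```bash
python3 -m pendant '[-0.172,0.035,0,0,0,0,1,-0.172,0.035,0,0,0,0,1,-0.172,0.035,0,0,0,0,1,-0.172,0.035,0,0,0,0,1]'
python3 - <<'E'
from h import *
p=vision.camera("wrist"); cv2.imwrite("pics/w1.png",p["pixels"][:,:,::-1])
o=status.get_obs(); print(o["ee_pos"],(-p["R"].T@p["t"]).round(4),p["R"].round(2).tolist())
for k,lo,hi in(("red",(0,170,80),(5,255,255)),("red2",(172,170,80),(180,255,255)),("orange",(6,150,80),(15,255,255))): print(k,[(x.tolist(),s.tolist(),ray(p,x,.08).round(4).tolist()) for x,s in blobs(p,lo,hi,100)])
print("proj",proj(p,[.4435,-.17,.08]))
E
```

```text
time_s: 3.1
ee_pos: [0.443, -0.1683, 0.2185]
eef_rot: [-3.141, -0.001, 1.668]
force: [0.0, 1.0, -0.4]
grip_width: 0.0939
grip_force: 0.0
[ 0.44299582 -0.16756091  0.21870864] [ 0.4356 -0.084   0.3976] [[1.0, 0.1, -0.0], [0.09, -0.95, 0.29], [0.03, -0.29, -0.96]]
red [([266.1, 98.7], [247, 79, 40, 41, 1293], [0.4487, -0.0793, 0.08]), ([253.3, 178.9], [226, 148, 55, 60, 2299], [0.4439, -0.1679, 0.08])]
red2 []
orange [([263.0, 15.4], [242, 1, 40, 39, 735], [0.437, -0.0003, 0.08])]
proj [[252.74832956 180.65678763]]
```

View pics/w1.png

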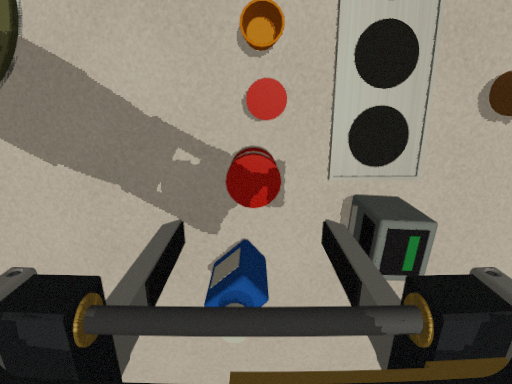

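The wrist view shows the large lid at (253,180), which agrees with the estimate to about 1 mm. The small look-alike is at (266,99), the cup at (263,20), and the detergent's tilted body at (238,275). The fingers straddle the lid along x, so I'll descend.

```bash
python3 -m pendant '[0,0,0.1,0,0,0,1,0,0,0.2,0,0,0,1,0,0,0.26,0,0,0,1,0,0,0.3,0,0,0,1,0,0,0.332,0,0,0,1,0,0,0.332,0,0,0,1,0,0,0.332,0,0,0,-1,0,0,0.332,0,0,0,-1,0,0,0.332,0,0,0,-1,0,0,0.332,0,0,0,-1,0,0,0.332,0,0,0,-1,0,0,0.332,0,0,0,-1]' 25
```

```text
time_s: 4.35
ee_pos: [0.4435, -0.1681, 0.0533]
eef_rot: [3.141, 0.0, 1.669]
force: [-1.2, 1.0, 5.6]
grip_width: 0.0636
grip_force: 25.0
```

```bash
python3 -m pendant '[0,0,0,0,0,0,-1,0,0,-0.05,0,0,0,-1,0,0,-0.15,0,0,0,-1,0,0,-0.25,0,0,0,-1,0,0,-0.25,0,0,0,-1,0,0,-0.25,0,0,0,-1]'
python3 - <<'E'
from h import *
p=vision.camera("scene");q=vision.camera("side"); w=vision.camera("wrist")
# pads
V=[]
for im,m in((p,150),(q,150),(w,500)):
    for x,s in blobs(im,(0,0,0),(180,255,45),m):
        X=ray(im,x,.004)
        if .56<X[0]<.64 and -.15<X[1]<.13: print(x,s.tolist(),X.round(4))
cv2.imwrite("pics/g1.png",w["pixels"][:,:,::-1])
plan([.5985,-.0085,.18],1.668)
E
```

```text
time_s: 4.95
ee_pos: [0.4432, -0.168, 0.1778]
eef_rot: [3.141, 0.0, 1.669]
force: [-0.1, -0.4, -3.7]
grip_width: 0.0634
grip_force: 25.0
[236.8 163.5] [224, 155, 26, 18, 373] [ 0.609  -0.1152  0.004 ]
[263.2 181.7] [250, 172, 27, 20, 425] [ 0.5978 -0.0101  0.004 ]
[291.5 201.2] [278, 191, 28, 21, 476] [0.5867 0.0946 0.004 ]
[296.5 226. ] [278, 215, 38, 22, 648] [ 0.6092 -0.1108  0.004 ]
[403.5  48.1] [368, 10, 72, 77, 4284] [ 0.5981 -0.006   0.004 ]
[393.  140.3] [360, 107, 66, 67, 3423] [ 0.6093 -0.11    0.004 ]
from [ 0.4425 -0.1677  0.176 ] [-3.139e+00 -2.000e-03  1.669e+00] shift [ 0.2861  0.3419 -0.0084] turn [-0.0018 -0.001   0.0009]
```

```bash
python3 -m pendant '[0.08,0.09,0,0,0,0,-1,0.15,0.18,0,0,0,0,-1,0.22,0.26,0,0,0,0,-1,0.27,0.32,0,0,0,0,-1,0.288,0.341,0,0,0,0,-1,0.288,0.341,0,0,0,0,-1,0.288,0.341,0,0,0,0,-1]'
python3 - <<'E'
from h import *
plan([.598,-.007,.0585],1.671)
E
```

```text
time_s: 5.8
ee_pos: [0.5981, -0.0077, 0.1759]
eef_rot: [-3.138, -0.0, 1.67]
force: [0.0, -0.6, -1.9]
grip_width: 0.0632
grip_force: 25.0
from [ 0.5981 -0.0077  0.1759] [-3.138 -0.     1.67 ] shift [0.0014 0.0007 0.2348] turn [-0.002  -0.0002 -0.0005]
```

```bash
python3 -m pendant '[0,0,0.08,0,0,0,-1,0,0,0.15,0,0,0,-1,0,0,0.2,0,0,0,-1,0,0,0.222,0,0,0,-1,0,0,0.232,0,0,0,-1,0,0,0.235,0,0,0,-1,0,0,0.235,0,0,0,-1,0,0,0.235,0,0,0,-1]'
```

```text
time_s: 6.6
ee_pos: [0.5992, -0.008, 0.0615]
eef_rot: [3.14, 0.0, 1.669]
force: [1.0, 0.3, -3.1]
grip_width: 0.0632
grip_force: 25.0
```

Still about 4 mm above the tray, with no contact. I'll lower the last bit, then release and retreat.

```bash
python3 -m pendant '[0,0,0.004,0,0,0,-1,0,0,0.007,0,0,0,-1,0,0,0.008,0,0,0,-1,0,0,0.008,0,0,0,-1]'
```

```text
time_s: 7.0
ee_pos: [0.5991, -0.0085, 0.0576]
eef_rot: [3.14, 0.001, 1.669]
force: [-4.6, -3.5, 8.9]
grip_width: 0.0635
grip_force: 25.0
```

```bash
python3 -m pendant '[0,0,0,0,0,0,1,0,0,0,0,0,0,1,0,0,0,0,0,0,1,0,0,0,0,0,0,1,0,0,-0.05,0,0,0,1,0,0,-0.15,0,0,0,1,0,0,-0.25,0,0,0,1,0,0,-0.32,0,0,0,1,0,0,-0.32,0,0,0,1,0,0,-0.32,0,0,0,1]'
python3 - <<'E'
from h import *
w=vision.camera("wrist"); cv2.imwrite("pics/w2.png",w["pixels"][:,:,::-1])
for k,lo,hi in(("red",(0,170,80),(5,255,255)),("orange",(6,150,80),(15,255,255))): print(k,[(x.tolist(),s.tolist(),ray(w,x,.084).round(4).tolist()) for x,s in blobs(w,lo,hi,100)])
print([(x,s.tolist(),ray(w,x,.004).round(4)) for x,s in blobs(w,(0,0,0),(180,255,45),500)])
plan([.439,.005,.2],1.67)
E
```

```text
time_s: 8.0
ee_pos: [0.5987, -0.0079, 0.2164]
eef_rot: [3.141, 0.0, 1.67]
force: [-0.6, -0.0, -0.1]
grip_width: 0.0938
grip_force: 0.0
red [([252.9, 183.3], [226, 156, 55, 56, 2257], [0.5997, -0.011, 0.084]), ([130.9, 217.0], [113, 199, 38, 36, 858], [0.4612, -0.0662, 0.084])]
orange [([239.1, 8.0], [206, 1, 67, 14, 514], [0.5689, 0.1626, 0.084]), ([125.6, 152.4], [102, 133, 49, 41, 1431], [0.457, 0.0102, 0.084]), ([411.8, 219.1], [389, 182, 52, 66, 1534], [0.7916, -0.036, 0.084])]
[(array([252.1,  83.8]), [220, 51, 65, 67, 3358], array([0.5877, 0.0986, 0.004 ])), (array([252.3, 150.3]), [223, 136, 60, 40, 874], array([0.5965, 0.0129, 0.004 ])), (array([253. , 233.9]), [226, 211, 55, 48, 2106], array([ 0.6099, -0.1115,  0.004 ])), (array([243.3, 316. ]), [0, 222, 512, 162, 24833], array([ 0.6089, -0.2623,  0.004 ])), (array([256., 351.]), [238, 333, 41, 36, 972], array([ 0.6376, -0.3353,  0.004 ])), (array([467.2, 378.7]), [349, 358, 163, 26, 805], array([ 1.0468, -0.3771,  0.004 ]))]
from [ 0.5983 -0.0079  0.2152] [-3.14  -0.     1.669] shift [ 0.057  -0.3145  0.0309] turn [-0.0009 -0.0002 -0.0003]
```

View pics/w2.png

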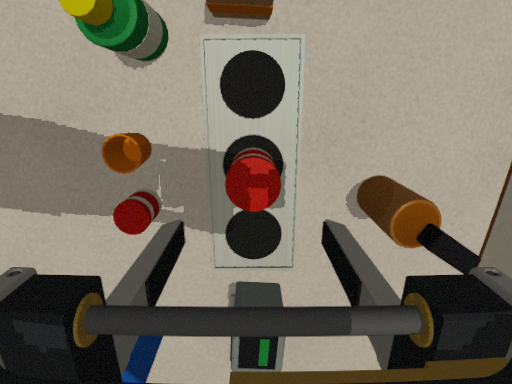

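The tub is upright on the middle pad with its lid at (253,183), and both end pads are free. The cup is at (126,152). Next I'll move over the cup.

```bash
python3 -m pendant '[0.02,-0.1,0,0,0,0,1,0.04,-0.2,0,0,0,0,1,0.057,-0.29,0.01,0,0,0,1,0.057,-0.315,0.03,0,0,0,1,0.057,-0.315,0.03,0,0,0,1,0.057,-0.315,0.03,0,0,0,1]'
python3 - <<'E'
from h import *
w=vision.camera("wrist")
b=max(blobs(w,(5,130,40),(18,255,255),300),key=lambda t:t[1][4]*(abs(t[0][0]-256)<60))
s=b[1]; e=[s[0],s[1],s[0]+s[2]-1,s[1]+s[3]-1]; print(b,fit("cup",[(w,e)],[.44,.007]))
cv2.imwrite("pics/w3.png",w["pixels"][60:300,100:420,::-1])
x,_=fit("cup",[(w,e)],[.44,.007]); plan([*x,.017],1.67)
E
```

```text
time_s: 8.65
ee_pos: [0.4396, 0.0049, 0.201]
eef_rot: [-3.141, -0.0, 1.669]
force: [0.8, 0.3, 0.2]
grip_width: 0.094
grip_force: 0.0
(array([249.7, 177.6]), array([ 229,  156,   42,   44, 1375], dtype=int32)) (array([4.36426248e-01, 1.21803906e-04]), array([0.6, 1. , 0.6, 1. ]))
from [0.4399 0.0049 0.2011] [-3.141 -0.     1.669] shift [-0.0088 -0.0077  0.3682] turn [-0.0004 -0.0001 -0.0004]
```

View pics/w3.png

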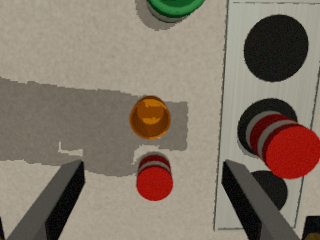

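The crop shows the cup at (150,117), between the finger lines and clear of the small tub at (155,178). I'll descend and grip gently.

```bash
python3 -m pendant '[-0.007,-0.007,0.1,0,0,0,1,-0.007,-0.007,0.2,0,0,0,1,-0.007,-0.007,0.28,0,0,0,1,-0.007,-0.007,0.34,0,0,0,1,-0.007,-0.007,0.365,0,0,0,1,-0.007,-0.007,0.368,0,0,0,1,-0.007,-0.007,0.368,0,0,0,-1,-0.007,-0.007,0.368,0,0,0,-1,-0.007,-0.007,0.368,0,0,0,-1,-0.007,-0.007,0.368,0,0,0,-1,-0.007,-0.007,0.368,0,0,0,-1,-0.007,-0.007,0.368,0,0,0,-1]' 8
```

```text
time_s: 9.9
ee_pos: [0.4361, 0.0011, 0.0176]
eef_rot: [3.141, 0.0, 1.669]
force: [-0.6, 0.6, 0.0]
grip_width: 0.0492
grip_force: 4.3
```

```bash
python3 -m pendant '[0,0,0,0,0,0,-1,0,0,-0.05,0,0,0,-1,0,0,-0.15,0,0,0,-1,0,0,-0.25,0,0,0,-1,0,0,-0.34,0,0,0,-1,0,0,-0.34,0,0,0,-1,0,0,-0.34,0,0,0,-1]'
python3 - <<'E'
from h import *
p=vision.camera("scene");q=vision.camera("side"); w=vision.camera("wrist")
for im in(p,q):
  b=[t for t in blobs(im,(0,170,80),(4,255,255),40)]
  print([(x.tolist(),s.tolist(),ray(im,x,.084).round(4).tolist()) for x,s in b])
obs=[]
for im in(p,q):
  for s,e in sil("tub",im): print(s,e)
a=q["pixels"][150:300,130:330]; cv2.imwrite("pics/g2.png",cv2.resize(np.hstack([a,p["pixels"][90:240,190:390]]),None,fx=2,fy=2)[:,:,::-1])
plan([.5995,-.009,.2],1.67)
E
```

```text
time_s: 10.6
ee_pos: [0.4361, 0.0011, 0.1874]
eef_rot: [3.14, 0.0, 1.67]
force: [0.3, -0.3, -0.7]
grip_width: 0.0488
grip_force: 8.0
[([285.3, 132.2], [279, 127, 14, 11, 126], [0.4716, -0.0585, 0.084]), ([261.2, 162.3], [250, 154, 23, 18, 324], [0.6031, -0.0121, 0.084]), ([261.5, 179.1], [252, 175, 21, 9, 95], [0.6427, 0.035, 0.084])]
[([261.6, 180.2], [248, 172, 28, 18, 416], [0.5921, -0.0211, 0.084]), ([262.2, 201.4], [249, 195, 26, 13, 229], [0.5386, -0.0831, 0.084]), ([225.2, 231.1], [214, 223, 23, 17, 318], [0.4269, -0.1103, 0.084]), ([226.3, 249.0], [216, 243, 21, 11, 137], [0.3982, -0.1508, 0.084])]
0.7 [250.3 153.4 274.1 189.3]
0.3 [168.4 147.9 213.5 187.9]
from [0.4356 0.0011 0.1861] [-3.139 -0.     1.67 ] shift [-0.0525  0.3242 -0.0286] turn [-0.0015 -0.0003 -0.0003]
```

View pics/g2.png

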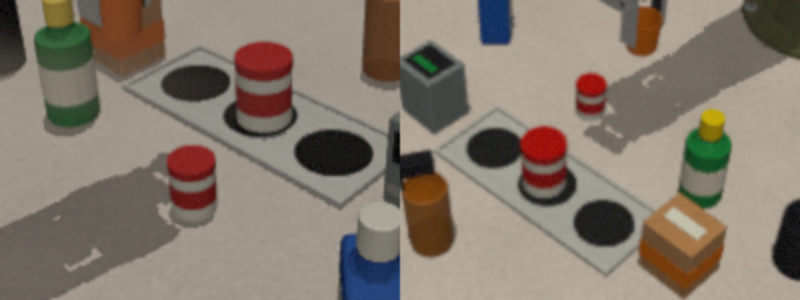

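The pictures show the tub standing on the middle pad, at (263,88) in the side crop and (543,160) in the scene crop. The cup is held at (645,30). I'll carry it over the lid.

```bash
python3 -m pendant '[-0.015,0.08,-0.01,0,0,0,-1,-0.03,0.16,-0.01,0,0,0,-1,-0.04,0.24,-0.01,0,0,0,-1,-0.0515,0.3,-0.01,0,0,0,-1,-0.0515,0.323,-0.01,0,0,0,-1,-0.0515,0.323,-0.01,0,0,0,-1,-0.0515,0.323,-0.01,0,0,0,-1,-0.0515,0.323,-0.01,0,0,0,-1]'
python3 - <<'E'
from h import *
p=vision.camera("scene");q=vision.camera("side")
print(fit("tub",[(p,[250,153.5,273.5,189.3])],[.6,-.01],z=.004))
o=[]
for im in(p,q):
  print("cup",[(round(s,2),e) for s,e in sil("cup",im)])
plan([.599,-.0085,.1035],1.67)
E
```

```text
time_s: 11.65
ee_pos: [0.5986, -0.0086, 0.1922]
eef_rot: [-3.141, -0.0, 1.67]
force: [-0.0, -0.0, 0.0]
grip_width: 0.0489
grip_force: 8.0
(array([ 0.59988129, -0.01355136]), array([0.1, 0.3, 0.1, 0.3]))
cup []
cup [(0.97, array([249.2, 109.1, 272.2, 146.5])), (0.5, array([297.4, 252.1, 334.5, 345.6]))]
from [ 0.599  -0.0086  0.1927] [3.141 0.    1.669] shift [ 0.0002 -0.      0.1784] turn [ 0.0003  0.0001 -0.0003]
```

```bash
python3 -m pendant '[-0.002,0,0.06,0,0,0,-1,-0.002,0,0.11,0,0,0,-1,-0.002,0,0.15,0,0,0,-1,-0.002,0,0.17,0,0,0,-1,-0.002,0,0.178,0,0,0,-1,-0.002,0,0.178,0,0,0,-1,-0.002,0,0.178,0,0,0,-1]'
```

```text
time_s: 12.55
ee_pos: [0.5998, -0.0097, 0.1044]
eef_rot: [3.14, 0.0, 1.669]
force: [0.8, -0.1, -0.8]
grip_width: 0.0493
grip_force: 8.0
```

```bash
python3 -m pendant '[0,0,0.003,0,0,0,-1,0,0,0.005,0,0,0,-1,0,0,0.005,0,0,0,-1]'
```

```text
time_s: 12.85
ee_pos: [0.5997, -0.0096, 0.1015]
eef_rot: [3.141, 0.0, 1.67]
force: [-1.2, -0.2, 4.2]
grip_width: 0.0491
grip_force: 8.0
```

```bash
python3 -m pendant '[0,0,0,0,0,0,0.2,0,0,0,0,0,0,0.6,0,0,0,0,0,0,1,0,0,0,0,0,0,1,0,0,-0.04,0,0,0,1,0,0,-0.1,0,0,0,1,0,0,-0.2,0,0,0,1,0,0,-0.28,0,0,0,1,0,0,-0.32,0,0,0,1,0,0,-0.32,0,0,0,1]'
python3 - <<'E'
from h import *
p=vision.camera("scene");q=vision.camera("side"); w=vision.camera("wrist")
a=q["pixels"][120:270,160:360]; cv2.imwrite("pics/g3.png",cv2.resize(np.hstack([a,p["pixels"][90:240,190:390]]),None,fx=2,fy=2)[:,:,::-1])
L=[(p,sil("cup",p)[0][1]),(q,sil("cup",q)[0][1])]; print(L[0][1],L[1][1],fit("cup",L,[.6,-.01],z=.084))
# caps: triangulate
def tri(u,v):
    f=lambda X:np.r_[proj(p,X)[0]-u,proj(q,X)[0]-v]; r=least_squares(f,[.44,0,.13]); return r.x.round(4),r.fun.round(1)
y=[max(blobs(im,(22,150,100),(32,255,255),40),key=lambda t:t[1][4])[0] for im in(p,q)]; print("yellow",tri(*y))
for im,roi in((p,(225,60,255,80)),(q,(300,245,340,280))):
    g=im["pixels"][roi[1]:roi[3],roi[0]:roi[2]]; 
    print("white", roi)
plan([.449,.149,.26],1.67)
E
```

```text
time_s: 13.85
ee_pos: [0.6002, -0.0096, 0.264]
eef_rot: [3.136, 0.001, 1.67]
force: [0.6, 0.7, 0.0]
grip_width: 0.0939
grip_force: 0.0
[254.6 142.  274.4 166. ] [246.9 149.9 270.8 181.9] (array([ 0.59632851, -0.00790027]), array([0. , 0.1, 0.8, 1.6, 0.3, 1.2, 0.2, 0.3]))
yellow (array([0.4453, 0.142 , 0.1352]), array([ 0.1, -0. ,  0.1,  0. ]))
white (225, 60, 255, 80)
white (300, 245, 340, 280)
from [ 0.599  -0.0096  0.2591] [-3.139 -0.     1.669] shift [ 0.3452 -0.2672 -0.0009] turn [-0.0016 -0.0003 -0.0003]
```

View pics/g3.png

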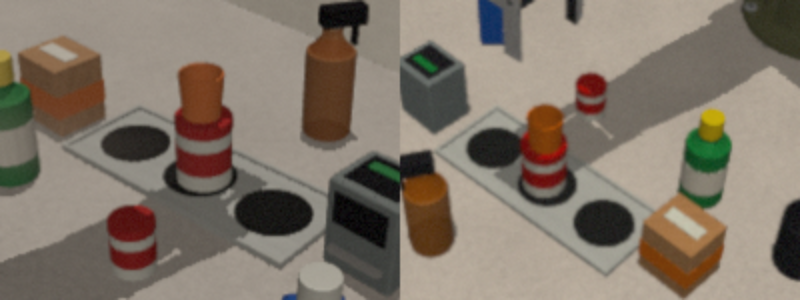

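The cup stands mouth up, centred on the lid, at (203,92) in the side crop and (545,127) in the scene crop. The softener cap triangulates at z = 0.135, as it should. I'll go over it.

```bash
python3 -m pendant '[0.08,-0.06,0,0,0,0,1,0.16,-0.12,0,0,0,0,1,0.24,-0.19,0,0,0,0,1,0.3,-0.25,0,0,0,0,1,0.332,-0.276,0,0,0,0,1,0.332,-0.276,0,0,0,0,1,0.332,-0.276,0,0,0,0,1]'
python3 - <<'E'
from h import *
w=vision.camera("wrist")
print([(x,s.tolist(),ray(w,x,.146).round(4)) for x,s in blobs(w,(22,130,80),(32,255,255),100)])
plan([.4453,.142,.116],1.67)
E
```

```text
time_s: 14.8
ee_pos: [0.4458, 0.1419, 0.2604]
eef_rot: [-3.141, 0.0, 1.67]
force: [0.1, 0.0, -0.1]
grip_width: 0.094
grip_force: 0.0
[(array([254.3, 180.7]), [240, 164, 30, 34, 788], array([0.4473, 0.1467, 0.146 ]))]
from [0.4461 0.1415 0.2604] [-3.141  0.     1.669] shift [ 0.0012 -0.0013  0.2887] turn [-0.0004  0.0002 -0.0005]
```

```bash
python3 -m pendant '[0.005,0,0.08,0,0,0,1,0.005,0,0.16,0,0,0,1,0.005,0,0.22,0,0,0,1,0.005,0,0.27,0,0,0,1,0.005,0,0.288,0,0,0,1,0.005,0,0.288,0,0,0,1,0.005,0,0.288,0,0,0,-1,0.005,0,0.288,0,0,0,-1,0.005,0,0.288,0,0,0,-1,0.005,0,0.288,0,0,0,-1,0.005,0,0.288,0,0,0,-1,0.005,0,0.288,0,0,0,-1]' 40
```

```text
time_s: 16.05
ee_pos: [0.4455, 0.1445, 0.117]
eef_rot: [3.141, -0.0, 1.67]
force: [0.2, -0.1, -0.3]
grip_width: 0.0495
grip_force: 0.0
```

```bash
python3 -m pendant '[0,0,0,0,0,0,-1,0,0,0,0,0,0,-1,0,0,-0.05,0,0,0,-1,0,0,-0.12,0,0,0,-1,0,0,-0.2,0,0,0,-1,0,0,-0.2,0,0,0,-1,0,0,-0.2,0,0,0,-1]'
python3 -c "
from h import *
plan([.589,.097,.22],1.67)"
```

```text
time_s: 16.75
ee_pos: [0.4453, 0.1445, 0.2165]
eef_rot: [3.141, -0.0, 1.67]
force: [0.0, 0.4, -3.3]
grip_width: 0.0313
grip_force: 40.0
from [0.4453 0.1445 0.2165] [ 3.141 -0.     1.67 ] shift [-0.1228  0.2766 -0.0069] turn [ 0.0002 -0.     -0.0003]
```

```bash
python3 -m pendant '[-0.04,0.07,0,0,0,0,-1,-0.08,0.14,0,0,0,0,-1,-0.11,0.2,0,0,0,0,-1,-0.123,0.25,0,0,0,0,-1,-0.123,0.277,0,0,0,0,-1,-0.123,0.277,0,0,0,0,-1,-0.123,0.277,0,0,0,0,-1]'
python3 - <<'E'
from h import *
p=vision.camera("scene");q=vision.camera("side")
L=[(p,sil("softener",p)[0][1]),(q,sil("softener",q)[0][1])]
print(L[0][1],L[1][1])
for z in(.095,.1): print(fit("softener",L,[.59,.1],z=z))
plan([.589,.097,.123],1.67)
E
```

```text
time_s: 17.45
ee_pos: [0.5885, 0.0969, 0.215]
eef_rot: [-3.139, 0.0, 1.67]
force: [-0.3, 0.6, -3.1]
grip_width: 0.0315
grip_force: 40.0
[281.8 134.6 307.6 186.6] [208.6  91.9 237.9 159.1]
(array([0.59124458, 0.10238907]), array([0.1, 1.3, 1.1, 3.6, 0.1, 1.2, 1.2, 3.5]))
(array([0.59162125, 0.10242497]), array([0.1, 2.8, 1.1, 2.3, 0.2, 3.5, 1.2, 1.5]))
from [0.5888 0.097  0.2168] [-3.141 -0.     1.67 ] shift [-1.000e-04  5.000e-04  1.876e-01] turn [-0.0001 -0.     -0.0002]
```

```bash
python3 -m pendant '[0,0,0.06,0,0,0,-1,0,0,0.12,0,0,0,-1,0,0,0.16,0,0,0,-1,0,0,0.178,0,0,0,-1,0,0,0.185,0,0,0,-1,0,0,0.185,0,0,0,-1,0,0,0.188,0,0,0,-1,0,0,0.191,0,0,0,-1,0,0,0.191,0,0,0,-1]'
```

```text
time_s: 18.55
ee_pos: [0.5897, 0.097, 0.122]
eef_rot: [3.14, -0.0, 1.669]
force: [1.4, 0.9, -0.3]
grip_width: 0.0316
grip_force: 40.0
```

```bash
python3 -m pendant '[0,0,0.002,0,0,0,-1,0,0,0.003,0,0,0,-1,0,0,0.003,0,0,0,-1]'
```

```text
time_s: 18.85
ee_pos: [0.5901, 0.0972, 0.1219]
eef_rot: [3.139, -0.0, 1.67]
force: [-1.9, 1.1, 12.3]
grip_width: 0.0317
grip_force: 40.0
```

```bash
python3 -m pendant '[0,0,0,0,0,0,0,0,0,0,0,0,0,1,0,0,0,0,0,0,1,0,0,-0.04,0,0,0,1,0,0,-0.12,0,0,0,1,0,0,-0.2,0,0,0,1,0,0,-0.28,0,0,0,1,0,0,-0.3,0,0,0,1,0,0,-0.3,0,0,0,1]'
python3 - <<'E'
from h import *
p=vision.camera("scene");q=vision.camera("side")
def tri(u,v):
    f=lambda X:np.r_[proj(p,X)[0]-u,proj(q,X)[0]-v]; r=least_squares(f,[.44,0,.13]); return r.x.round(4),r.fun.round(1)
y=[max(blobs(im,(22,150,100),(32,255,255),40),key=lambda t:t[1][4])[0] for im in(p,q)]; print("yellow",tri(*y))
# white cap: bright low-sat blob just above the blue body
W=[]
for im,(a,b,c,d) in((p,(226,62,252,82)),(q,(302,246,340,284))):
    h=cv2.cvtColor(im["pixels"],cv2.COLOR_RGB2HSV); m=np.zeros(h.shape[:2],np.uint8); m[b:d,a:c]=1
    v=h[...,2].astype(int); print(np.percentile(v[b:d,a:c],[10,50,90]))
    W.append(im["pixels"][b-10:d+10,a-10:c+10])
a=np.hstack([cv2.resize(x,(400,400),interpolation=cv2.INTER_NEAREST) for x in W]); cv2.imwrite("pics/cap.png",a[:,:,::-1])
plan([.435,-.31,.27],1.67)
E
```

```text
time_s: 19.75
ee_pos: [0.5897, 0.0969, 0.271]
eef_rot: [3.139, 0.0, 1.669]
force: [-0.3, 0.9, -0.8]
grip_width: 0.0936
grip_force: 0.0
yellow (array([0.5894, 0.096 , 0.1401]), array([ 0.3, -0. ,  0.3,  0. ]))
[120. 178. 183.]
[ 77. 118. 164.]
from [0.5889 0.0969 0.2681] [-3.139  0.     1.669] shift [-0.7794 -0.3865 -0.0029] turn [-0.0014  0.     -0.0004]
```

View pics/cap.png

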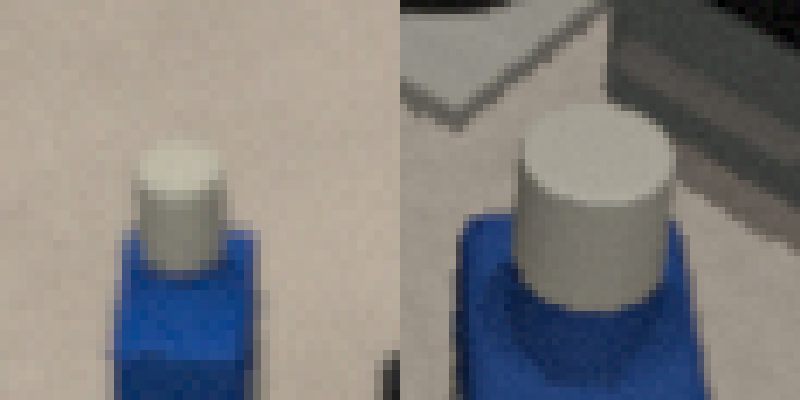

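The crop shows the top of the white cap at full-image (236.3,68.0) in scene and (320.1,258.0) in side. The softener triangulates at (0.589,0.096), on its pad.

```bash
python3 - <<'E'
from h import *
p=vision.camera("scene");q=vision.camera("side")
f=lambda X:np.r_[proj(p,X)[0]-[236.3,68],proj(q,X)[0]-[320.1,258.]]; r=least_squares(f,[.44,-.3,.13]); print(r.x.round(4),r.fun.round(1))
plan([*r.x[:2],.27],1.67)
E
python3 -m pendant '[-0.09,-0.02,0,0,0,0,1,-0.18,-0.06,0,0,0,0,1,-0.27,-0.1,0,0,0,0,1,-0.35,-0.15,0,0,0,0,1,-0.43,-0.2,0,0,0,0,1,-0.5,-0.25,0,0,0,0,1,-0.58,-0.29,0,0,0,0,1,-0.66,-0.33,0,0,0,0,1,-0.73,-0.37,0,0,0,0,1,-0.76,-0.385,0,0,0,0,1,-0.76,-0.385,0,0,0,0,1]'
python3 - <<'E'
from h import *
w=vision.camera("wrist"); cv2.imwrite("pics/w5.png",w["pixels"][:,:,::-1])
plan([.435,-.31,.27],1.67)
E
```

```text
[ 0.4349 -0.3217  0.1519] [ 0.6  0.1  0.3 -0. ]
from [0.5889 0.0968 0.2679] [-3.139  0.     1.669] shift [-0.8026 -0.389  -0.0031] turn [-0.0019  0.     -0.0003]
time_s: 21.05
ee_pos: [0.4341, -0.3018, 0.2685]
eef_rot: [-3.14, -0.001, 1.667]
force: [0.1, 1.0, -0.4]
grip_width: 0.0938
grip_force: 0.0
from [ 0.4347 -0.3006  0.2686] [-3.140e+00 -1.000e-03  1.668e+00] shift [-0.0189 -0.0012 -0.0027] turn [-0.0009 -0.0009 -0.0014]
```

View pics/w5.png

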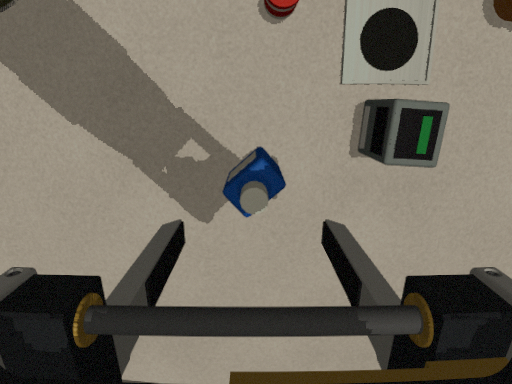

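The cap top is at (254,197), and the bottle is turned by roughly 0.6 rad, which doesn't affect a cap grip.

Run:
```python
from h import *
w=vision.camera("wrist"); X=ray(w,[254,196],.149); print(X.round(4))
plan([.435,-.32,.117],1.67)
```

```text
[ 0.4377 -0.3142  0.149 ]
from [ 0.4351 -0.2998  0.2689] [-3.141e+00 -1.000e-03  1.669e+00] shift [-0.0405 -0.0039  0.3038] turn [-0.0006 -0.0008 -0.0006]
```

```bash
python3 -m pendant '[-0.036,-0.002,0.06,0,0,0,1,-0.036,-0.002,0.14,0,0,0,1,-0.036,-0.002,0.22,0,0,0,1,-0.036,-0.002,0.28,0,0,0,1,-0.036,-0.002,0.302,0,0,0,1,-0.036,-0.002,0.304,0,0,0,1,-0.036,-0.002,0.304,0,0,0,-1,-0.036,-0.002,0.304,0,0,0,-1,-0.036,-0.002,0.304,0,0,0,-1,-0.036,-0.002,0.304,0,0,0,-1,-0.036,-0.002,0.304,0,0,0,-1,-0.036,-0.002,0.304,0,0,0,-1]' 40
```

```text
time_s: 22.35
ee_pos: [0.436, -0.3183, 0.118]
eef_rot: [3.141, 0.0, 1.669]
force: [-0.5, 0.1, 0.6]
grip_width: 0.0497
grip_force: 0.0
```

```bash
python3 -m pendant '[0,0,0,0,0,0,-1,0,0,0,0,0,0,-1,0,0,0,0,0,0,-1,0,0,-0.04,0,0,0,-1,0,0,-0.12,0,0,0,-1,0,0,-0.2,0,0,0,-1,0,0,-0.28,0,0,0,-1,0,0,-0.28,0,0,0,-1,0,0,-0.28,0,0,0,-1]'
python3 -c "
from h import *
plan([.609,-.112,.26],1.67)"
```

```text
time_s: 23.25
ee_pos: [0.4358, -0.3181, 0.2573]
eef_rot: [-3.141, -0.0, 1.669]
force: [-0.8, 0.4, -4.7]
grip_width: 0.0313
grip_force: 40.0
from [ 0.4358 -0.3181  0.2573] [-3.141 -0.     1.669] shift [ 0.376   0.3853 -0.0055] turn [-0.0002 -0.0001 -0.0003]
```

```bash
python3 -m pendant '[0.06,0.06,0,0,0,0,-1,0.12,0.12,0,0,0,0,-1,0.18,0.18,0,0,0,0,-1,0.24,0.24,0,0,0,0,-1,0.3,0.3,0,0,0,0,-1,0.34,0.35,0,0,0,0,-1,0.376,0.385,0,0,0,0,-1,0.376,0.385,0,0,0,0,-1,0.376,0.385,0,0,0,0,-1]'
python3 -c "
from h import *
plan([.609,-.112,.126],1.67)"
```

```text
time_s: 24.15
ee_pos: [0.6085, -0.1119, 0.2554]
eef_rot: [-3.138, -0.001, 1.67]
force: [0.2, -0.6, -4.3]
grip_width: 0.0314
grip_force: 40.0
from [ 0.6085 -0.1119  0.2554] [-3.138e+00 -1.000e-03  1.670e+00] shift [-0.0006  0.0019  0.2589] turn [-0.0023 -0.0007  0.0002]
```

```bash
python3 -m pendant '[0,0.001,0.07,0,0,0,-1,0,0.001,0.14,0,0,0,-1,0,0.001,0.2,0,0,0,-1,0,0.001,0.24,0,0,0,-1,0,0.001,0.255,0,0,0,-1,0,0.001,0.26,0,0,0,-1,0,0.001,0.262,0,0,0,-1,0,0.001,0.264,0,0,0,-1,0,0.001,0.264,0,0,0,-1]'
```

```text
time_s: 25.05
ee_pos: [0.6098, -0.1122, 0.1266]
eef_rot: [3.14, 0.0, 1.669]
force: [-0.3, -0.4, -3.7]
grip_width: 0.031
grip_force: 40.0
```

```bash
python3 -m pendant '[0,0,0.003,0,0,0,-1,0,0,0.006,0,0,0,-1,0,0,0.009,0,0,0,-1,0,0,0.009,0,0,0,-1]'
```

```text
time_s: 25.45
ee_pos: [0.6098, -0.1124, 0.1222]
eef_rot: [3.141, 0.001, 1.669]
force: [-2.0, -1.3, 4.3]
grip_width: 0.0314
grip_force: 40.0
```

Contact at the expected height. I'll release, lift, move clear and check.

```bash
python3 -m pendant '[0,0,0,0,0,0,0,0,0,0,0,0,0,1,0,0,0,0,0,0,1,0,0,-0.04,0,0,0,1,0,0,-0.12,0,0,0,1,0,0,-0.2,0,0,0,1,0,0,-0.28,0,0,0,1,0,-0.1,-0.3,0,0,0,1,0,-0.2,-0.3,0,0,0,1,0,-0.3,-0.3,0,0,0,1,0,-0.4,-0.3,0,0,0,1,0,-0.4,-0.3,0,0,0,1]'
python3 - <<'E'
from h import *
p=vision.camera("scene");q=vision.camera("side")
a=q["pixels"][110:290,150:390]; cv2.imwrite("pics/end.png",cv2.resize(np.hstack([a,p["pixels"][70:250,180:420]]),None,fx=1.66,fy=1.66,interpolation=cv2.INTER_CUBIC)[:,:,::-1])
for n,x,z in(("cup",[.6,-.01],.084),("softener",[.59,.1],.004),("tub",[.6,-.01],.004),("mug",[.43,.3],0)):
    L=[(im,s[0][1]) for im in(p,q) for s in[sil(n,im)] if s]; print(n,[e.tolist() for _,e in L],fit(n,L,x,z=z))
E
```

```text
time_s: 26.65
ee_pos: [0.4068, -0.1318, 0.2719]
eef_rot: [3.141, 0.001, 1.668]
force: [1.4, -0.7, -0.5]
grip_width: 0.0939
grip_force: 0.0
cup [[256.0, 142.2, 272.8, 169.0], [248.9, 147.5, 269.5, 181.6]] (array([ 0.59933306, -0.00470551]), array([1.5, 1. , 0.8, 0.3, 2.2, 2.7, 1.1, 0.4]))
softener [[281.9, 160.2, 303.7, 209.9], [213.0, 129.6, 243.0, 198.1]] (array([0.59176977, 0.09646447]), array([2.7, 0.9, 0.8, 1.6, 0.3, 0.8, 0.6, 0.2]))
tub [[251.9, 160.5, 275.8, 186.5], [212.1, 220.4, 238.9, 260.4]] (array([ 0.46092081, -0.07954886]), array([20.1, 40.7, 18.3, 32.4,  0.3, 13.8,  8.8,  0.4]))
mug [[375.4, 191.2, 408.3, 231.2], [102.3, 144.2, 148.0, 185.6]] (array([0.4405313 , 0.31385734]), array([0.7, 0.4, 0.8, 2. , 7.6, 0.1, 3. , 2.3]))
```

View pics/end.png

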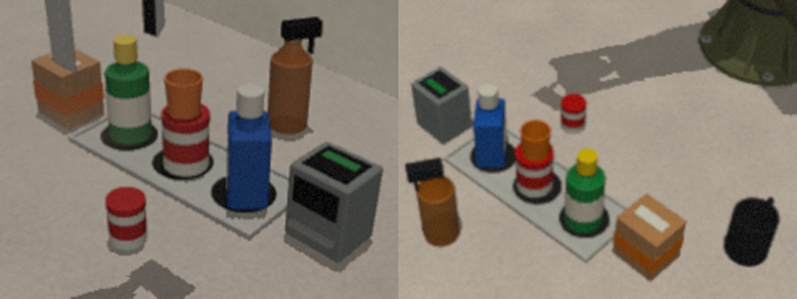

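All four stand upright on their pads: detergent at (248,150) beside the reader, tub and cup at (185,125), and softener at (128,95). The mug and spray haven't moved. I'll let the arm settle and hand in.

```bash
python3 -m pendant '[0,0,0,0,0,0,1,0,0,0,0,0,0,1,0,0,0,0,0,0,1,0,0,0,0,0,0,1,0,0,0,0,0,0,1]'; python3 -c "
from station import order
print(order.hand_in())"
```

```text
time_s: 27.65
ee_pos: [0.4105, -0.1318, 0.2714]
eef_rot: [3.141, 0.0, 1.669]
force: [-0.2, 0.0, 0.9]
grip_width: 0.094
grip_force: 0.0
the job is handed in; nothing more can be done
None
```

I handed the job in at about 28 s with the detergent, tub and softener upright on their pads, the cup mouth up on the tub's lid, everything released, and the mug and spray left alone; the hand-in call gave no verdict.

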